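# Take the spent core off a roll holder of unknown thread hand

## Robot

A 7-joint arm with a two-finger parallel gripper is mounted at the origin on a cart in front of the work surface, level with it; the furniture and walls round the work are solid. World frame = base frame: x ahead of the robot, y to its left, z up, the work surface at z = 0. Lengths are in mm, angles in rad, forces in N, time in s.
With the tool pointing down it reaches from about 400 to 875 mm from the base axis. Payload 4.4 kg.
Tool frame: the origin (TCP) lies at the very end of the fingers, on their centre line; the grasp point (between the pads) lies 19 mm behind it; z points along the fingers, x is the direction in which the jaws open and shut, and the axes are right-handed (so a half turn about z gives the same grasp; the last joint's range is limited). The gripper opens to 85 mm and grips with 20 to 120 N. Pads are 22 mm wide; open, the fingers measure 114 mm over their backs; the gripper's body (76 mm by 85 mm) begins 54 mm behind the grasp point. The pads swing forward as they close: fully open they stand 13 mm farther back than shut.
Start: joints at [-0.066, 0.628, 0.038, 1.517, -0.027, 0.996, -0.02], TCP at [650.014, 0.027, 231.313] pointing down, gripper open.
Joint ranges: [-3.06, 3.06], [-0.37, 2.12], [-1.25, 1.32], [0.18, 2.47], [-1.1, 4.24], [0.23, 1.98], [-2.94, 2.94]. Speed limits (rad/s): [2.57, 2.57, 3.14, 3.14, 3.14, 3.14, 3.14].

## Interface

Orientations are given as [roll, pitch, yaw] about the fixed x, y, z axes, in that order (R = Rz(yaw) Ry(pitch) Rx(roll)).
In Python, from cell import telemetry, get_image, get_calibration, ctrl gives the robot as it stands. The module is installed in compiled form; this text tells all that it offers.
- The arm moves only by the tool arm_command, never from a script. Its arguments are lists of equal length, an entry for each row: "rot": the turn, a rotation vector about the world's x, y, z in degrees, a list of three; "slide": the shift along the world's x, y, z in mm, a list of three; "gripper": the finger opening in mm, from 0 to 85.4. A call has 1 to 5 rows; each row shifts and turns the pose as measured when the row begins; what a row does not reach is not made up. A row lasts 1/12 s, in which the tool goes at most 41.7 mm and 7.16 degrees, less where a joint would pass 70% of its speed; a pose out of reach is approached as far as the arm can. A call with a gripper value outside its range is refused whole. The fingers move at their own pace and stop on an object; the grip force is fixed at half the most. Time passes only in rows, so rows that do not move let the fingers close. It gives the time, the measured TCP pose, the force and the opening at its end, in the units of the state.
- telemetry.read_state(): the state, without advancing time (a new reading comes with each control period).
- get_image(name): name is "scene" or "side" or "wrist"; returns (picture, depth): 420x560x3 uint8, red, green, blue; 420x560 float32, mm along the optical axis (not along the pixel's ray), 0 where there is no reading.
- get_calibration(name): a dict with "fx", "fy", "cx", "cy" (pixels), "xyz" and "attitude" of the camera in the world. Camera axes: x right, y up, looking along -z (the intrinsics and any distortion apply to the point x, -y, -z); pixel columns grow to the right and rows downward; lengths in mm; the calibration is good to about 2 mm. A picture is of the moment at which its call begins: read the wrist's pose just before it. get_calibration takes no time and is no camera call; for the wrist camera it gives the pose at the moment of the call.
- ctrl.finish_job(): hands the job in, once; it reports no verdict.
The state is a dict: "clock": time; "qpos": joint angles; "qd": joint speeds; "tau": joint torques, N m; "eef_pos": TCP position; "tool_rot": TCP orientation; "force": force on the tool from outside, world axes, zero at the start; "torque": the same for the moment, N m; "width": finger opening in mm.
Only numpy, scipy, OpenCV 4.12 (cv2) and the standard library are available. Lean on these libraries where they do the work, as an engineer would, in place of code of your own. Each camera call takes 0.05 s, during which the arm holds its last target.

## Task

The tape on one of the two roll holders is used up: turn the knob of the holder that carries the bare cardboard core until its clamp is fully open, then ease the core straight up off the hub and stand it upright in the wooden tray. One holder has a left-hand thread and the other a right-hand one, and nothing shows which, so feel the knob gently both ways and never force it against an end of its travel. Leave the red roll, its holder's knob and everything else as they are.

Things in the scene. Friction and masses are not known exactly. Their poses are not given: they have to be found in the camera images.
- empty_core: bare brown cardboard core: a tube 58 mm outside, 50 inside, 60 tall, 28 to 56 g, standing on one holder's platen round its hub (1.5 mm clear all round), held down by the lips while the knob is tight; the knob ends 28 mm above its rim. Grip it across its outside. Origin: centre of its lower end; z is its axis.
- tape_roll: red roll of tape 84 mm across and 60 mm tall on the same kind of core, clamped on the other holder; stays there. Origin: centre of its lower end.
- holder_a: roll holder, fixed: grey foot 110 mm across, 13 high; aluminium platen 68 across, its top at z 20; grey hub 47 across up to z 80, which the core slides over. Three leaves in the hub have lips (z 81 to 84) that catch over the core's rim; slackening the knob draws them into the hub. White cap 40 across up to z 86, black bar knob on it. Origin: on the hub's axis, at counter level (all heights in mm from it).
- holder_b: roll holder that looks the same as holder_a, fixed: grey foot 110 mm across, 13 high; aluminium platen 68 across, its top at z 20; grey hub 47 across up to z 80, which the core slides over. Three leaves in the hub have lips (z 81 to 84) that catch over the core's rim; slackening the knob draws them into the hub. White cap 40 across up to z 86, black bar knob on it. Origin: on the hub's axis, at counter level (all heights in mm from it).
- holder_a_grip (a point): middle of the bar knob on holder_a, on the hub's axis, 98 mm above the counter. The black bar is 40 mm long (x axis), 14 wide (y axis; grip across this), 88 to 108 mm above the counter; captive, it neither rises nor comes off, and stays where it is left. From clamped to fully open it turns 2.6 rad: clockwise on one holder, counter-clockwise on the other. As it takes two grips, note its angle.
- holder_b_grip (a point): middle of the bar knob on holder_b, on the hub's axis, 98 mm above the counter. The black bar is 40 mm long (x axis), 14 wide (y axis; grip across this), 88 to 108 mm above the counter; captive, it neither rises nor comes off, and stays where it is left. From clamped to fully open it turns 2.6 rad: clockwise on one holder, counter-clockwise on the other. As it takes two grips, note its angle.
- holder_a_knob (a joint): twist of holder_a's knob on its spindle, rad, counter-clockwise from above positive. The knob is sprung on the spindle: 0.3 N m per 0.1 rad of twist. The spindle runs at 0.06 N m between its ends (clamped, as found; fully open); at an end it stands still, and the knob yields against the spring up to 0.25 rad, past which it is spoilt. Let go, it reads about 0.
- holder_b_knob (a joint): twist of holder_b's knob on its spindle, rad, counter-clockwise from above positive. The knob is sprung on the spindle: 0.3 N m per 0.1 rad of twist. The spindle runs at 0.06 N m between its ends (clamped, as found; fully open); at an end it stands still, and the knob yields against the spring up to 0.25 rad, past which it is spoilt. Let go, it reads about 0.
- holder_a_lip (a point): outer end of the lip of one leaf of holder_a, 82 mm above the counter: 27.5 mm from the hub's axis when clamped, 23.0 mm when fully open, in proportion to the spindle's turn; the core (25 mm inner radius) is free below 23.5 mm.
- holder_b_lip (a point): outer end of the lip of one leaf of holder_b, 82 mm above the counter: 27.5 mm from the hub's axis when clamped, 23.0 mm when fully open, in proportion to the spindle's turn; the core (25 mm inner radius) is free below 23.5 mm.
- core_tray: shallow open tray of light wood, 150 mm (its x) by 116 mm (its y) outside, walls 4 mm thick and 28 mm high, inner floor 4 mm above the counter, fixed, empty. Origin: centre of its underside.
- spare_roll: blue roll of tape 84 mm across, 60 mm tall, bystander. Origin: centre of its lower end.
- calculator: pocket calculator 112 x 66 x 12 mm, bystander. Origin: centre of its underside.
- ink_pad: flat dark ink pad 58 x 85 x 15 mm, bystander. Origin: centre of its underside.
- stamp: wooden hand stamp 26 x 45 x 67 mm with a turned handle, bystander. Origin: centre of its underside.
- stick_candle: painted stick candle 157 mm long, 17 mm thick, lying down, bystander. Origin: centre of its underside.
- boxed_candle: white candle with red flowers, 60 x 60 x 66 mm, bystander. Origin: centre of its underside.
- pen: blue pen 133 mm long, 9 mm thick, lying, bystander. Origin: centre of its underside.

How it is judged (in metres and radians):
On the way:
1. the clamp under the bare core is opened with its knob (lips drawn in to 23.5 mm from the axis or less) while the core is still on it (((horizontal distance between empty_core and holder_a below 0.03 m and x of holder_a_lip in the frame of holder_a below 0.0235 m) or (horizontal distance between empty_core and holder_b below 0.03 m and x of holder_b_lip in the frame of holder_b below 0.0235 m))), for 0.2 s.
At the end, for the whole second after the job is handed in: The core stands upright (within 0.1 rad), released and at rest on the tray's floor (origin within 8 mm of the tray's underside, inside its walls); the clamp of the holder it came off is still open (lips within 23.5 mm of the axis); the red roll is still clamped on its holder ((x of holder_a_lip in the frame of holder_a below 0.0235 m or x of holder_b_lip in the frame of holder_b below 0.0235 m) and x of empty_core in the frame of core_tray between -0.046 and 0.046 m and y of empty_core in the frame of core_tray between -0.03 and 0.03 m and z of empty_core in the frame of core_tray below 0.008 m and angle between empty_core's own z axis and vertical below 0.1 rad and linear speed of empty_core below 0.02 m/s and ((horizontal distance between tape_roll and holder_a below 0.03 m and height (world z) of tape_roll below 0.024 m) or (horizontal distance between tape_roll and holder_b below 0.03 m and height (world z) of tape_roll below 0.024 m))); the robot touches nothing.
It fails at once if a knob is wrung against an end of its travel until it has twisted more than 0.25 rad on its spindle (0.75 N m) (value of joint any of holder_a_knob, holder_b_knob below -0.25 rad or value of joint any of holder_a_knob, holder_b_knob above 0.25 rad).
It fails at once if the clamp of the holder with the red roll is slackened (its lips drawn in by more than 0.4 mm) ((horizontal distance between tape_roll and holder_a below 0.03 m and x of holder_a_lip in the frame of holder_a below 0.0271 m) or (horizontal distance between tape_roll and holder_b below 0.03 m and x of holder_b_lip in the frame of holder_b below 0.0271 m)).
It fails at once if the cardboard core is pulled or pushed against its holder with more than 60 N (contact force between empty_core and holder_a above 60 N or contact force between empty_core and holder_b above 60 N).
It fails at once if the red roll or another thing on the counter is moved by more than 15 mm (distance of any of tape_roll, spare_roll, calculator, ink_pad, stamp, stick_candle, boxed_candle, pen from where it was at the start of the episode above 0.015 m).
It also fails if it takes over 64 s, if anything falls off the work surface, if the arm or the gripper's body presses on something with over 40 N, if the wrist force passes 120 N, or if a joint passes its speed limit or range.

## Working session

There is one attempt and no reset: what is moved stays moved. The work goes in short steps, Python scripts to look and compute and a tool call to move; the robot and the scene stay as the last step left them, time stands still between calls to the robot, and variables do not carry over. Pictures are saved under pics/ and viewed, and the job is handed in when it is done.

Besides the shell and the picture viewer there is one more tool, called after "Emit:" as name(argument=value, ...) on one line, values as JSON. arm_command: Moves the arm, as the interface text tells. Its arguments: {"type":"object","properties":{"rot":{"type":"array"},"slide":{"type":"array"},"gripper":{"type":"array"}},"required":["rot","slide","gripper"]}

```bash
mkdir -p pics
cat > h.py <<'E'
import numpy as np, cv2
from cell import telemetry, get_image, get_calibration, ctrl
from scipy.spatial.transform import Rotation as R
def snap(n,f):
    c=get_calibration(n); p,d=get_image(n)
    cv2.imwrite('pics/'+f+'.png',cv2.cvtColor(p,cv2.COLOR_RGB2BGR)); np.savez('pics/'+f+'.npz',p=p,d=d,c=np.array(c,dtype=object))
    return p,d,c
def load(f):
    z=np.load('pics/'+f+'.npz',allow_pickle=True); return z['p'],z['d'],z['c'].item()
def rot(c):
    a=np.array(c['attitude'],float)
    return a if a.shape==(3,3) else R.from_euler('xyz',a).as_matrix()
def ray(c,u,v):
    u=np.atleast_1d(u).astype(float); v=np.atleast_1d(v).astype(float)
    d=np.stack([(u-c['cx'])/c['fx'],-(v-c['cy'])/c['fy'],-np.ones_like(u)],-1)
    return np.array(c['xyz']),d@rot(c).T
def plane(c,u,v,z):
    o,d=ray(c,u,v); t=(z-o[2])/d[:,2]; return o+d*t[:,None]
def pts(c,d):
    v,u=np.mgrid[0:d.shape[0],0:d.shape[1]]
    o,r=ray(c,u.ravel(),v.ravel()); return (o+r*d.ravel()[:,None]).reshape(*d.shape,3)
E
python3 - <<'E'
from h import *
print(telemetry.read_state())
for n in('scene','side','wrist'):
    p,d,c=snap(n,n+'0'); print(n,c)
E
```

```text
{'clock': 0.0, 'qpos': array([-0.06579093,  0.62928149,  0.03842875,  1.51840806, -0.02700874,
        0.99629859, -0.02001432]), 'qd': array([-0.00157048, -0.00157368,  0.00079922, -0.00037357, -0.00065162,
        0.00080807, -0.00046353]), 'tau': array([-1.11932164e-03, -5.63405585e+01,  1.22606792e+00, -1.93450052e+01,
        1.09587883e-02,  1.05136272e-02, -8.84369996e-06]), 'eef_pos': array([6.49358794e+02, 3.27209132e-02, 2.30417929e+02]), 'tool_rot': array([ 3.14158541e+00,  1.87806850e-03, -1.83725739e-05]), 'force': array([ 0.39013156, -0.23905008, -0.34504017]), 'torque': array([-0.03987413,  0.01287445, -0.03974201]), 'width': 85.69342123237263}
scene {'fx': 488.4878731988745, 'fy': 488.4878731988745, 'cx': 275.2672667629642, 'cy': 209.30057523455997, 'xyz': array([  27.03539119, -800.57214468,  580.99603735]), 'attitude': array([ 1.10972435, -0.00584707, -0.56244564])}
side {'fx': 514.8740830828458, 'fy': 514.8740830828458, 'cx': 280.33375677505825, 'cy': 210.3254866994819, 'xyz': array([ 296.80642082, 1095.52783184,  766.59303714]), 'attitude': array([ 1.02890954, -0.01555778, -2.92419033])}
wrist {'fx': 328.07633250797863, 'fy': 328.07633250797863, 'cx': 274.38878397952163, 'cy': 208.9735032555524, 'xyz': array([649.11585729,  80.69495592, 373.75838179]), 'attitude': array([-0.32250669,  0.00139426,  0.00078185])}
```

View pics/scene0.png

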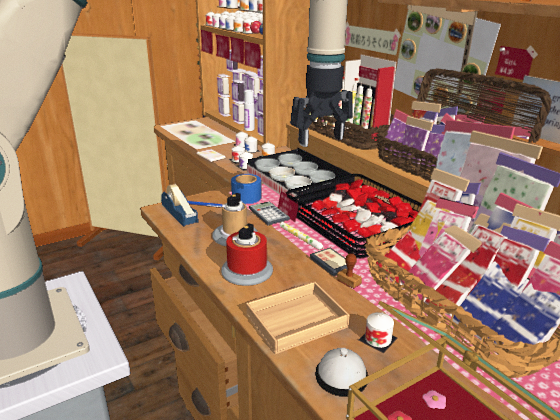

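View pics/side0.png

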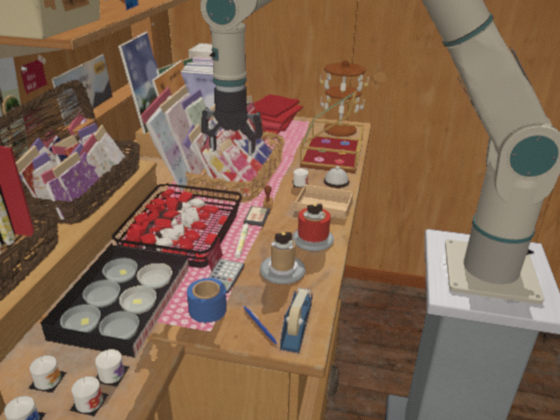

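View pics/wrist0.png

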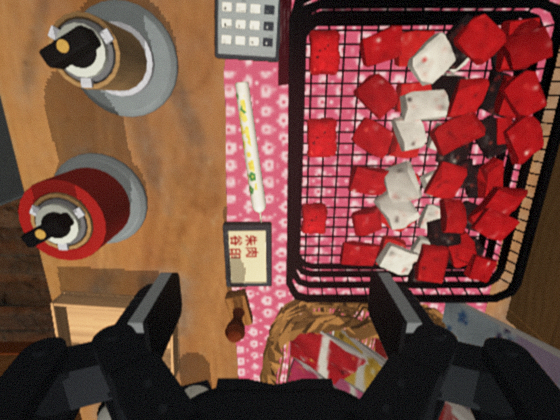

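The three views show the bare core in the wrist view at about (70,47) px, with the red roll on its holder at (55,230) and the tray at (110,340). Next I'll measure them.

Run:
```python
from h import *
for n in('scene','side','wrist'):
    p,d,c=load(n+'0'); P=pts(c,d); ok=(d>0)
    hsv=cv2.cvtColor(p,cv2.COLOR_RGB2HSV)
    inreg=ok&(P[...,0]>330)&(P[...,0]<620)&(P[...,1]>-300)&(P[...,1]<300)&(np.abs(P[...,2])<125)
    k=inreg&(P[...,2]>93)&(P[...,2]<118)&(hsv[...,2]<70)
    nl,lab,st,ce=cv2.connectedComponentsWithStats(k.astype(np.uint8))
    for i in range(1,nl):
        if st[i,4]<40: continue
        q=P[lab==i]; top=q[q[:,2]>np.percentile(q[:,2],50)]
        print(n,'dark',st[i,4],ce[i].round(),q.mean(0).round(1),'zmax',np.percentile(q[:,2],95).round(1),'top',top.mean(0).round(1),cv2.minAreaRect(top[:,:2].astype(np.float32)))
    # white cap
    k=inreg&(P[...,2]>78)&(P[...,2]<95)&(hsv[...,1]<50)&(hsv[...,2]>150)
    nl,lab,st,ce=cv2.connectedComponentsWithStats(k.astype(np.uint8))
    for i in range(1,nl):
        if st[i,4]<60: continue
        q=P[lab==i]; print(n,'cap',st[i,4],ce[i].round(),q.mean(0).round(1),q.min(0).round(),q.max(0).round())
    for nm,col in(('red',(hsv[...,1]>170)&((hsv[...,0]<6)|(hsv[...,0]>174))),):
        k=inreg&col&(P[...,2]>76)&(P[...,2]<86); 
        if k.sum(): q=P[k]; print(n,nm,k.sum(),cv2.minEnclosingCircle(q[:,:2].astype(np.float32)),np.median(q[:,2]))
    # grey foot
    k=inreg&(P[...,2]>9)&(P[...,2]<16)&(hsv[...,1]<45)
    nl,lab,st,ce=cv2.connectedComponentsWithStats(k.astype(np.uint8))
    for i in range(1,nl):
        if st[i,4]<150: continue
        q=P[lab==i]; print(n,'foot',st[i,4],ce[i].round(),cv2.minEnclosingCircle(q[:,:2].astype(np.float32)),np.median(q[:,2]))
    # tray: rim
    k=inreg&(P[...,2]>20)&(P[...,2]<34)&(P[...,1]<-40)
    q=P[k]
    if len(q)>50: print(n,'rim',len(q),cv2.minAreaRect(q[:,:2].astype(np.float32)),np.median(q[:,2]))
```

```text
scene dark 90 [233. 199.] [490.4 110.8 101.7] zmax 107.1 top [491.4 112.3 105.4] ((492.31329345703125, 113.61280822753906), (38.67906951904297, 13.339109420776367), 27.677833557128906)
scene dark 124 [245. 231.] [439.7 -38.4 101.7] zmax 107.6 top [441.1 -36.7 105.9] ((442.0151672363281, -34.06764221191406), (39.008079528808594, 14.170794486999512), 30.48926544189453)
scene cap 86 [234. 207.] [490.3 107.5  83. ] [468.  89.  79.] [519. 137.  87.]
scene cap 113 [247. 240.] [440.  -41.2  83.2] [420. -62.  78.] [468. -16.  89.]
scene red 225 ((443.7997741699219, -33.90380096435547), 42.14912796020508) 77.01583243624111
scene foot 428 [247. 274.] ((442.1078186035156, -35.87434768676758), 53.47953796386719) 11.51081654475928
scene rim 1199 ((486.4516906738281, -184.912109375), (235.87533569335938, 233.92880249023438), 74.79975891113281) 25.405833418465136
side dark 59 [314. 208.] [445.1 -21.3  99.6] zmax 105.4 top [447.6 -20.2 102.8] ((444.1095275878906, -20.90525245666504), (34.766868591308594, 9.82281494140625), 19.442405700683594)
side dark 78 [283. 237.] [493.9 127.1 100.3] zmax 106.6 t
[... 1372 characters left out ...]
 [461. -26.  80.] [470. -15.  85.]
wrist red 2505 ((444.2204895019531, -30.023731231689453), 42.135475158691406) 78.18432954010785
wrist foot 4152 [139.  60.] ((494.8625793457031, 117.79461669921875), 54.179141998291016) 13.203950738233601
wrist foot 1708 [230.  28.] ((606.0208740234375, 145.94833374023438), 28.939929962158203) 11.19591212853885
wrist foot 1922 [115. 187.] ((445.1376647949219, -29.87228775024414), 54.064979553222656) 12.688355555592494
wrist foot 334 [232. 248.] ((603.7190551757812, -99.3421401977539), 42.67607116699219) 14.089198421330906
wrist rim 1055 ((488.20794677734375, -180.4539794921875), (208.8769073486328, 199.30496215820312), 46.199554443359375) 26.403738176702745
```

Run:
```python
from h import *
p,d,c=load('wrist0'); a=cv2.resize(p[0:270,0:190],None,fx=3,fy=3)[:,:,::-1]
p2,_,_=load('scene0'); b=cv2.resize(p2[165:295,190:300],None,fx=4,fy=4)[:,:,::-1]
p3,_,_=load('side0'); e=cv2.resize(p3[190:290,240:350],None,fx=5,fy=5)[:,:,::-1]
cv2.imwrite('pics/wa.png',cv2.resize(a,(422,600)));cv2.imwrite('pics/wb.png',b);cv2.imwrite('pics/wc.png',e)
```

```text
(no output)
```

View pics/wa.png

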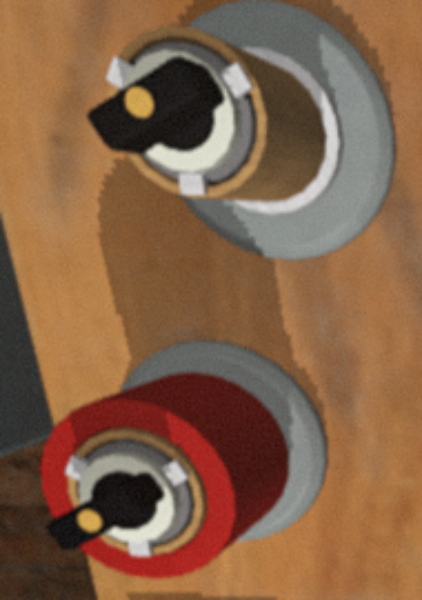

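View pics/wb.png

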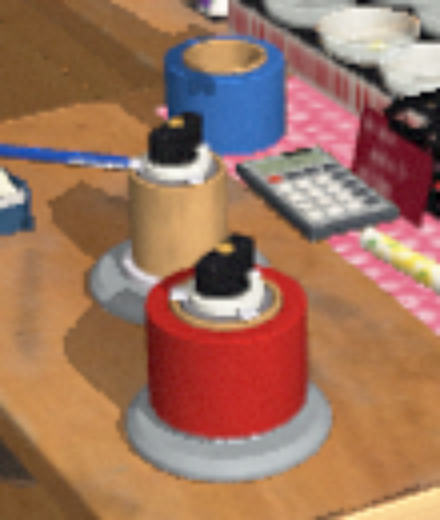

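The core's holder is at about (495,118) and its bar's long axis is at 27°. The red roll is at (444,-30). Next are the tray pose, the neighbours of the core, and a check of the knob by ray casting.

```bash
python3 - <<'E'
from h import *
p,d,c=load('scene0'); P=pts(c,d)
c0=plane(c,295,315,4)[0]; print('tray about',c0)
near=(np.hypot(P[...,0]-c0[0],P[...,1]-c0[1])<110)
for n in('scene','wrist','side'):
    p,d,c=load(n+'0'); P=pts(c,d); near=(np.hypot(P[...,0]-c0[0],P[...,1]-c0[1])<110)&(d>0)
    k=near&(P[...,2]>18)&(P[...,2]<32)
    nl,lab,st,ce=cv2.connectedComponentsWithStats(k.astype(np.uint8),connectivity=8)
    for i in range(1,nl):
        if st[i,4]<60: continue
        q=P[lab==i];print(n,st[i],ce[i].round(),cv2.minAreaRect(q[:,:2].astype(np.float32)),np.percentile(q[:,2],[5,50,95]).round(1))
    k=near&(P[...,2]<9)&(P[...,2]>0)
    q=P[k]
    if len(q): print(n,'floor z',np.percentile(q[:,2],[10,50,90]).round(1),q.mean(0).round())
# blue
for n in('scene','side'):
    p,d,c=load(n+'0');P=pts(c,d);h=cv2.cvtColor(p,cv2.COLOR_RGB2HSV)
    k=(h[...,0]>100)&(h[...,0]<125)&(h[...,1]>140)&(d>0)&(P[...,0]>300)&(P[...,0]<750)&(P[...,1]<450)&(np.abs(P[...,2])<100)
    nl,lab,st,ce=cv2.connectedComponentsWithStats(k.astype(np.uint8))
    for i in range(1,nl):
        if st[i,4]<40: continue
        q=P[lab==i];print(n,'blue',st[i,4],ce[i].round(),np.percentile(q,2,0).round(),np.percentile(q,98,0).round())
E
python3 - <<'E'
from h import *
p,_,_=load('/../pics/scene0'.replace('/../pics/',''))
cv2.imwrite('pics/wd.png',cv2.resize(p[270:400,220:420],None,fx=4,fy=4)[:,:,::-1])
E
```

```text
tray about [ 445.9837381  -210.74557847    4.        ]
scene [ 247  282  103   64 1128] [297. 313.] ((441.9281005859375, -221.45721435546875), (120.0890121459961, 151.55918884277344), 85.27293395996094) [18.7 24.3 28. ]
scene floor z [0.6 3.  5.4] [ 443. -219.    3.]
wrist [ 50 298  79  41 816] [ 78. 309.] ((406.11456298828125, -167.60958862304688), (108.62801361083984, 52.591854095458984), 29.742023468017578) [18.7 25.3 28.7]
wrist [170 330   6  47 204] [173. 353.] ((514.2591552734375, -240.17425537109375), (75.22160339355469, 4.333121299743652), 85.78111267089844) [19.3 26.8 28.6]
wrist floor z [0.2 1.  4.7] [ 445. -176.    2.]
side [295 185  58  28 282] [325. 197.] ((443.12200927734375, -217.49359130859375), (127.53471374511719, 151.67935180664062), 85.95209503173828) [18.4 22.6 26.3]
side floor z [0.5 2.1 6.4] [ 442. -231.    3.]
scene blue 516 [247. 190.] [582. 248.   5.] [653. 309.  58.]
scene blue 62 [202. 203.] [472. 277.   2.] [536. 340.   9.]
scene blue 97 [502. 301.] [ 713. -443.   54.] [ 738. -422.   77.]
scene blue 78 [486. 318.] [ 687. -439.   34.] [ 702. -412.   46.]
scene blue 102 [539. 324.] [ 708. -514.   59.] [ 731. -494.   80.]
scene blue 87 [501. 328.] [ 683. -474.   38.] [ 700. -444.   50.]
scene blue 42 [519. 336.] [ 690. -506.   45.] [ 697. -476.   49.]
side blue 50 [264. 329.] [463. 298.   3.] [523. 357.   9.]
```

View pics/wd.png

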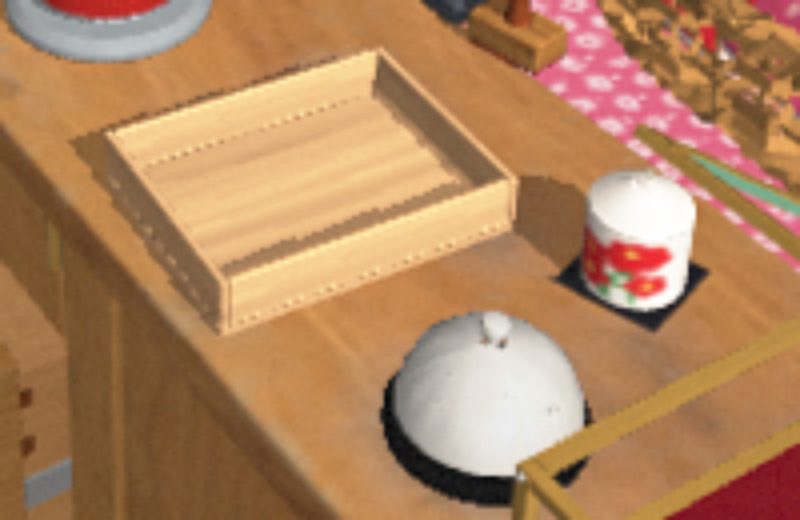

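The tray centre is at about (442,-219), with its x axis at about -5°. I'll go above the knob and turn the jaws to -63° yaw, across the bar.

Emit:
arm_command(rot=[[0, 0, -7], [0, 0, -7], [0, 0, -7], [0, 0, -7], [0, 0, -7]], slide=[[-25, 20, 0], [-25, 20, 0], [-25, 20, 0], [-25, 20, 0], [-25, 20, 0]], gripper=[60, 60, 60, 60, 60])

```text
clock: 0.57
eef_pos: [524.1, 94.4, 227.9]
tool_rot: [3.137, -0.002, -0.629]
force: [-0.9, 1.3, 0.6]
width: 60.1
```

Emit:
arm_command(rot=[[0, 0, -7], [0, 0, -7], [0, 0, -7], [0, 0, -7], [0, 0, 0]], slide=[[-15, 10, -15], [-10, 5, -15], [0, 0, -15], [0, 0, -10], [0, 0, 0]], gripper=[60, 60, 60, 60, 60])

```text
clock: 0.98
eef_pos: [489.7, 117.7, 171.6]
tool_rot: [3.136, 0.003, -1.129]
force: [0.1, 0.8, -0.7]
width: 59.5
```

```bash
cat > knob.py <<'E'
from h import *
import sys
f=sys.argv[1]
s=telemetry.read_state();print(s['eef_pos'].round(1),np.degrees(s['tool_rot'][2]).round(2),s['torque'].round(3),s['qpos'].round(2),s['width'])
p,d,c=snap('wrist',f);P=pts(c,d);h=cv2.cvtColor(p,cv2.COLOR_RGB2HSV)
k=(d>0)&(np.hypot(P[...,0]-495,P[...,1]-118)<28)&(P[...,2]>104)&(P[...,2]<113)
q=P[k]; 
if len(q)>20:
    r=cv2.minAreaRect(q[:,:2].astype(np.float32)); print(len(q),r,q.mean(0).round(1))
    x=q[:,:2]-q[:,:2].mean(0); w,v=np.linalg.eigh(x.T@x); print('pca deg',np.degrees(np.arctan2(v[1,1],v[0,1])).round(1))
E
python3 knob.py w1
```

```text
[489.7 117.7 171.6] -64.66 [0.018 0.039 0.013] [-0.51  0.53  0.32  1.98 -0.26  0.67 -1.15] 59.544443464906095
1129 ((494.71435546875, 118.0193099975586), (39.20870590209961, 13.969964027404785), 27.246248245239258) [495.8 118.5 108.1]
pca deg -152.6
```

View pics/w1.png

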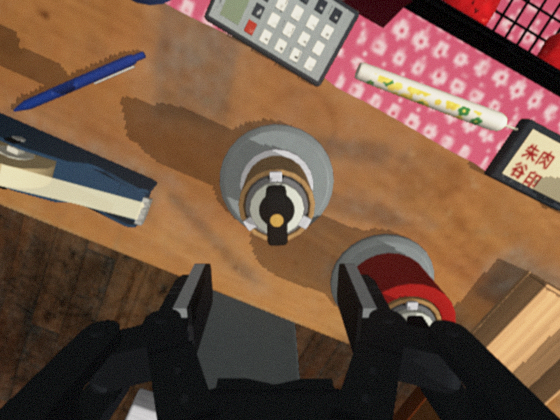

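The wrist view shows the knob at (277,213) px, with the bar at 27.2°, its centre at (494.9,118.1) and its top at 108. I'll centre on it and descend.

Emit:
arm_command(rot=[[0, 0, 2], [0, 0, 0], [0, 0, 0], [0, 0, 0]], slide=[[5, 0.5, -15], [0, 0, -18], [0, 0, -8], [0, 0, 0]], gripper=[50, 50, 50, 50])

```text
clock: 1.37
eef_pos: [498.6, 118.4, 132.7]
tool_rot: [-3.14, 0.002, -1.074]
force: [-0.6, -0.5, -0.3]
width: 49.8
```

Emit:
arm_command(rot=[[0, 0, -1], [0, 0, 0], [0, 0, 0], [0, 0, 0]], slide=[[-3, 0, -12], [0, 0, -12], [0, 0, -5], [0, 0, 0]], gripper=[50, 50, 50, 50])

```text
clock: 1.7
eef_pos: [498.6, 118.0, 106.0]
tool_rot: [-3.135, 0.001, -1.088]
force: [0.4, -0.4, -0.0]
width: 50.0
```

```bash
python3 -c "
from h import *
s=telemetry.read_state();print(s['eef_pos'].round(1),np.degrees(s['tool_rot']).round(2),s['torque'].round(3),s['force'].round(2))"
```

```text
[498.6 118.  106. ] [-1.7962e+02  6.0000e-02 -6.2320e+01] [-0.08   0.006  0.007] [ 0.37 -0.38 -0.04]
```

Emit:
arm_command(rot=[[0, 0, 0], [0, 0, 0], [0, 0, 0], [0, 0, 0]], slide=[[-4, 0, -4], [-1, 0, -6], [0, 0, -3], [0, 0, 0]], gripper=[50, 50, 50, 50])

```text
clock: 2.03
eef_pos: [494.8, 118.0, 94.4]
tool_rot: [-3.131, 0.0, -1.087]
force: [0.2, 0.7, 0.9]
width: 50.1
```

Emit:
arm_command(rot=[[0, 0, -0.5], [0, 0, 0]], slide=[[0, 0, -3], [0, 0, 0]], gripper=[50, 50])

```text
clock: 2.2
eef_pos: [495.0, 118.1, 91.4]
tool_rot: [-3.131, 0.0, -1.096]
force: [-0.6, 0.8, 0.3]
width: 50.4
```

Emit:
arm_command(rot=[[0, 0, 0], [0, 0, 0], [0, 0, 0], [0, 0, 0], [0, 0, 0]], slide=[[0, 0, 0], [0, 0, 0], [0, 0, 0], [0, 0, 0], [0, 0, 0]], gripper=[35, 25, 18, 10, 10])

```text
clock: 2.62
eef_pos: [495.0, 119.0, 91.9]
tool_rot: [-3.13, 0.001, -1.095]
force: [0.5, -1.4, -2.4]
width: 12.6
```

```bash
cat > st.py <<'E'
from h import *
s=telemetry.read_state();print(s['clock'],s['eef_pos'].round(1),np.degrees(s['tool_rot']).round(2),'T',s['torque'].round(3),'F',s['force'].round(2),s['width'].__round__(1),'q',s['qpos'].round(2))
E
python3 st.py
```

```text
2.6167 [495.  119.   91.9] [-1.7934e+02  7.0000e-02 -6.2730e+01] T [-0.349 -0.123  0.017] F [ 0.49 -1.45 -2.42] 12.6 q [-0.44  0.66  0.23  2.04 -0.33  0.47 -1.06]
```

Gripped. I'll feel gently counter-clockwise.

Emit:
arm_command(rot=[[0, 0, 2.5], [0, 0, 0]], slide=[[0, 0, 0], [0, 0, 0]], gripper=[10, 10])

```text
clock: 2.78
eef_pos: [495.0, 118.9, 91.9]
tool_rot: [-3.13, 0.001, -1.05]
force: [-0.6, -0.0, 0.4]
width: 12.6
```

```bash
python3 st.py
```

```text
2.7833 [495.  118.9  91.9] [-1.7934e+02  5.0000e-02 -6.0180e+01] T [ 0.006  0.09  -0.105] F [-0.62 -0.04  0.4 ] 12.6 q [-0.44  0.65  0.22  2.04 -0.31  0.46 -1.03]
```

Emit:
arm_command(rot=[[0, 0, 2], [0, 0, 0]], slide=[[0, 0, 0], [0, 0, 0]], gripper=[10, 10])

```text
clock: 2.95
eef_pos: [495.0, 118.9, 91.9]
tool_rot: [-3.13, 0.001, -1.015]
force: [0.6, 1.4, 0.1]
width: 12.4
```

```bash
python3 st.py
```

```text
2.95 [495.  118.9  91.9] [-1.7933e+02  6.0000e-02 -5.8150e+01] T [-0.028  0.002 -0.252] F [0.64 1.39 0.15] 12.4 q [-0.43  0.65  0.21  2.04 -0.3   0.46 -1.01]
```

The torque rises with the angle at about 3 N m/rad (-0.105, then -0.25 N m), so counter-clockwise is the tight end. I'll back off and feel clockwise.

Emit:
arm_command(rot=[[0, 0, -4.5], [0, 0, 0]], slide=[[0, 0, 0], [0, 0, 0]], gripper=[10, 10])

```text
clock: 3.12
eef_pos: [495.0, 118.8, 91.9]
tool_rot: [-3.13, 0.001, -1.096]
force: [-0.3, 1.3, 0.4]
width: 12.5
```

```bash
python3 st.py
```

```text
3.1167 [495.  118.8  91.9] [-1.7933e+02  8.0000e-02 -6.2820e+01] T [0.049 0.023 0.043] F [-0.32  1.29  0.41] 12.5 q [-0.44  0.66  0.23  2.04 -0.33  0.47 -1.06]
```

Emit:
arm_command(rot=[[0, 0, -2.5], [0, 0, -2.5], [0, 0, 0]], slide=[[0, 0, 0], [0, 0, 0], [0, 0, 0]], gripper=[10, 10, 10])

```text
clock: 3.37
eef_pos: [495.0, 118.8, 91.9]
tool_rot: [-3.13, 0.001, -1.181]
force: [0.4, 0.0, 0.2]
width: 12.5
```

```bash
python3 st.py
```

```text
3.3667 [495.  118.8  91.9] [-1.7934e+02  5.0000e-02 -6.7660e+01] T [-0.03   0.04   0.091] F [0.38 0.   0.2 ] 12.5 q [-0.46  0.66  0.26  2.04 -0.36  0.47 -1.12]
```

Emit:
arm_command(rot=[[0, 0, -3], [0, 0, 0]], slide=[[0, 0, 0], [0, 0, 0]], gripper=[10, 10])

```text
clock: 3.53
eef_pos: [495.0, 118.8, 91.9]
tool_rot: [-3.13, 0.001, -1.23]
force: [0.8, 0.6, 0.5]
width: 13.1
```

```bash
python3 st.py
```

```text
3.5333 [495.  118.8  91.9] [-1.7934e+02  3.0000e-02 -7.0450e+01] T [-0.039  0.055  0.066] F [0.76 0.58 0.48] 13.1 q [-0.47  0.66  0.27  2.04 -0.37  0.47 -1.15]
```

Clockwise runs free at 0.06 N m. I'll continue clockwise.

Emit:
arm_command(rot=[[0, 0, -6], [0, 0, -6], [0, 0, -6], [0, 0, -6], [0, 0, -6]], slide=[[0, 0, 0], [0, 0, 0], [0, 0, 0], [0, 0, 0], [0, 0, 0]], gripper=[10, 10, 10, 10, 10])

```text
clock: 3.95
eef_pos: [495.0, 118.5, 91.9]
tool_rot: [-3.13, 0.001, -1.757]
force: [-1.0, 0.4, 0.2]
width: 12.4
```

```bash
python3 st.py
```

```text
3.95 [495.  118.5  91.9] [-1.7936e+02  5.0000e-02 -1.0069e+02] T [-0.08   0.084  0.047] F [-1.04  0.42  0.21] 12.4 q [-0.57  0.68  0.42  2.05 -0.55  0.51 -1.51]
```

Emit:
arm_command(rot=[[0, 0, -6], [0, 0, -6], [0, 0, -6], [0, 0, -6], [0, 0, -6]], slide=[[0, 0, 0], [0, 0, 0], [0, 0, 0], [0, 0, 0], [0, 0, 0]], gripper=[10, 10, 10, 10, 10])

```text
clock: 4.37
eef_pos: [494.9, 118.3, 91.9]
tool_rot: [-3.131, -0.0, -2.29]
force: [-1.0, -0.8, -0.6]
width: 12.1
```

```bash
python3 st.py
```

```text
4.3667 [494.9 118.3  91.9] [-1.7937e+02 -1.0000e-02 -1.3119e+02] T [-0.138  0.086  0.083] F [-1.01 -0.78 -0.61] 12.1 q [-0.67  0.72  0.57  2.05 -0.71  0.57 -1.88]
```

Emit:
arm_command(rot=[[0, 0, -6], [0, 0, -6], [0, 0, -6], [0, 0, -6], [0, 0, -6]], slide=[[0, 0, 0], [0, 0, 0], [0, 0, 0], [0, 0, 0], [0, 0, 0]], gripper=[10, 10, 10, 10, 10])

```text
clock: 4.78
eef_pos: [494.6, 118.2, 91.9]
tool_rot: [-3.131, -0.002, -2.822]
force: [-1.2, 0.3, 0.5]
width: 12.7
```

```bash
python3 st.py
```

```text
4.7833 [494.6 118.2  91.9] [-1.7939e+02 -9.0000e-02 -1.6169e+02] T [-0.118  0.152  0.039] F [-1.2   0.3   0.51] 12.7 q [-0.75  0.77  0.72  2.04 -0.84  0.65 -2.28]
```

Turned 99° so far. Joint 7 is nearing its range, so I'll regrip half a turn round.

Emit:
arm_command(rot=[[0, 0, 0], [0, 0, 0], [0, 0, 0], [0, 0, 0], [0, 0, 0]], slide=[[0, 0, 0], [0, 0, 0], [0, 0, 0], [0, 0, 10], [0, 0, 20]], gripper=[50, 50, 50, 50, 50])

```text
clock: 5.2
eef_pos: [492.0, 118.0, 120.0]
tool_rot: [-3.131, -0.01, -2.808]
force: [0.1, 0.3, -0.2]
width: 49.7
```

Emit:
arm_command(rot=[[0, 0, 7], [0, 0, 7], [0, 0, 7], [0, 0, 7], [0, 0, 7]], slide=[[0, 0, 20], [0, 0, 15], [0, 0, 10], [0, 0, 0], [0, 0, 0]], gripper=[50, 50, 50, 50, 50])

```text
clock: 5.62
eef_pos: [494.2, 116.3, 173.6]
tool_rot: [-3.125, -0.005, -2.178]
force: [-0.9, 1.6, -0.5]
width: 49.9
```

Emit:
arm_command(rot=[[0, 0, 7], [0, 0, 7], [0, 0, 7], [0, 0, 7], [0, 0, 7]], slide=[[0, 0, 0], [0, 0, 0], [0, 0, 0], [0, 0, 0], [0, 0, 0]], gripper=[50, 50, 50, 50, 50])

```text
clock: 6.03
eef_pos: [495.8, 115.0, 179.4]
tool_rot: [-3.118, -0.003, -1.554]
force: [0.3, -0.4, 0.3]
width: 49.8
```

Emit:
arm_command(rot=[[0, 0, 7], [0, 0, 7], [0, 0, 7], [0, 0, 7], [0, 0, 7]], slide=[[0, 0, 0], [0, 0, 0], [0, 0, 0], [0, 0, 0], [0, 0, 0]], gripper=[50, 50, 50, 50, 50])

```text
clock: 6.45
eef_pos: [496.9, 112.5, 184.5]
tool_rot: [-3.113, -0.007, -0.929]
force: [0.1, -0.1, 1.5]
width: 50.3
```

Emit:
arm_command(rot=[[0, 0, 7], [0, 0, 7], [0, 0, 7], [0, 0, 7], [0, 0, 7]], slide=[[0, 0, 0], [0, 0, 0], [0, 0, 0], [0, 0, 0], [0, 0, 0]], gripper=[50, 50, 50, 50, 50])

```text
clock: 6.87
eef_pos: [498.3, 109.2, 189.5]
tool_rot: [-3.112, -0.014, -0.304]
force: [-0.2, -0.1, 0.7]
width: 49.9
```

Emit:
arm_command(rot=[[0, 0, 7], [0, 0, 7], [0, 0, 7], [0, 0, 7], [0, 0, 5]], slide=[[0, 0, 0], [0, 0, 0], [0, 0, 0], [0, 0, 0], [0, 0, 0]], gripper=[50, 50, 50, 50, 50])

```text
clock: 7.28
eef_pos: [500.0, 105.0, 194.4]
tool_rot: [-3.117, -0.022, 0.29]
force: [-0.5, 0.3, 0.6]
width: 50.1
```

```bash
python3 knob.py w2
```

```text
[500.  105.  194.4] 16.61 [-0.038 -0.049 -0.004] [-0.2   0.47 -0.06  1.96  0.    0.69  0.03] 50.07095091860847
969 ((493.91552734375, 118.23946380615234), (14.00649642944336, 40.04149627685547), 19.315683364868164) [493.5 119.4 108.1]
pca deg 109.0
```

View pics/w2.png

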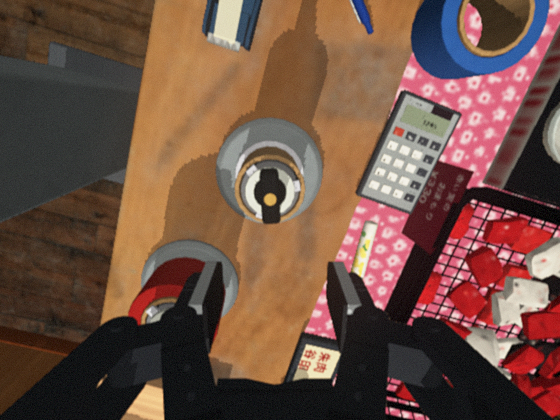

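The wrist view shows the bar at 109.3° at (270,195) px, so it has turned -98°. I'll work out the correction, including the small tilt.

```bash
cat > corr.py <<'E'
from h import *
import sys
x,y,z,yaw=map(float,sys.argv[1:])
s=telemetry.read_state();A=R.from_euler('xyz',s['tool_rot']);B=R.from_euler('xyz',[np.pi,0,np.radians(yaw)])
print('rot',np.degrees((B*A.inv()).as_rotvec()).round(2),'slide',(np.array([x,y,z])-s['eef_pos']).round(1))
E
python3 corr.py 494.6 118.2 91 19.3
```

```text
rot [-1.71  0.79  2.53] slide [  -5.7   13.4 -103.5]
```

Emit:
arm_command(rot=[[-1.7, 0.8, 2.5], [0, 0, 0], [0, 0, 0], [0, 0, 0]], slide=[[-5.7, 13.4, -20], [0, 0, -20], [0, 0, -15], [0, 0, 0]], gripper=[50, 50, 50, 50])

```text
clock: 7.67
eef_pos: [497.8, 116.1, 142.2]
tool_rot: [3.136, -0.008, 0.333]
force: [-0.8, -0.8, 0.2]
width: 49.7
```

```bash
python3 corr.py 494.6 118.2 91 19.3
```

```text
rot [0.13 0.56 0.24] slide [ -3.2   2.1 -51.2]
```

Emit:
arm_command(rot=[[0, 0.5, 0.2], [0, 0, 0], [0, 0, 0]], slide=[[-3, 2, -12], [0, 0, -15], [0, 0, 0]], gripper=[50, 50, 50])

```text
clock: 7.92
eef_pos: [495.9, 117.5, 116.0]
tool_rot: [3.137, -0.003, 0.334]
force: [-1.1, -0.4, -0.5]
width: 49.9
```

```bash
python3 corr.py 494.6 118.2 91 19.3
```

```text
rot [0.19 0.23 0.16] slide [ -1.3   0.7 -25. ]
```

Emit:
arm_command(rot=[[0.2, 0.2, 0.2], [0, 0, 0], [0, 0, 0], [0, 0, 0], [0, 0, 0]], slide=[[-1.3, 0.7, -10], [0, 0, -8], [0, 0, -5], [0, 0, -1], [0, 0, 0]], gripper=[50, 50, 50, 50, 50])

```text
clock: 8.33
eef_pos: [495.8, 117.9, 91.6]
tool_rot: [3.141, -0.003, 0.336]
force: [0.4, 0.6, -0.1]
width: 49.8
```

```bash
python3 corr.py 494.6 118.2 91 19.3
```

```text
rot [-0.03  0.16  0.02] slide [-1.2  0.3 -0.6]
```

Emit:
arm_command(rot=[[0, 0, 0], [0, 0, 0], [0, 0, 0], [0, 0, 0], [0, 0, 0]], slide=[[-1, 0, 0], [0, 0, 0], [0, 0, 0], [0, 0, 0], [0, 0, 0]], gripper=[35, 25, 18, 10, 10])

```text
clock: 8.75
eef_pos: [494.8, 117.8, 92.6]
tool_rot: [3.141, -0.004, 0.336]
force: [1.4, 0.4, -5.9]
width: 12.6
```

```bash
python3 st.py
```

```text
8.75 [494.8 117.8  92.6] [179.96  -0.2   19.26] T [ 0.074 -0.128 -0.029] F [ 1.35  0.43 -5.86] 12.6 q [-0.26  0.64 -0.04  2.03  0.06  0.46 -0.01]
```

Emit:
arm_command(rot=[[0, 0, -6], [0, 0, -6], [0, 0, -6], [0, 0, -6], [0, 0, -6]], slide=[[0, 0, 0], [0, 0, 0], [0, 0, 0], [0, 0, 0], [0, 0, 0]], gripper=[10, 10, 10, 10, 10])

```text
clock: 9.17
eef_pos: [494.3, 117.7, 92.5]
tool_rot: [-3.141, -0.003, -0.208]
force: [-0.0, -0.3, -1.4]
width: 12.1
```

```bash
python3 st.py
```

```text
9.1667 [494.3 117.7  92.5] [-1.7998e+02 -1.7000e-01 -1.1900e+01] T [0.005 0.029 0.079] F [-0.02 -0.33 -1.37] 12.1 q [-0.36  0.65  0.1   2.04 -0.14  0.46 -0.36]
```

Emit:
arm_command(rot=[[0, 0, -4], [0, 0, -4], [0, 0, -3], [0, 0, 0]], slide=[[0, 0, 0], [0, 0, 0], [0, 0, 0], [0, 0, 0]], gripper=[10, 10, 10, 10])

```text
clock: 9.5
eef_pos: [494.1, 117.8, 92.5]
tool_rot: [3.141, -0.004, -0.412]
force: [0.6, 0.1, -1.5]
width: 12.4
```

```bash
python3 st.py
```

```text
9.5 [494.1 117.8  92.5] [179.98  -0.2  -23.6 ] T [-0.102  0.011  0.048] F [ 0.56  0.05 -1.49] 12.4 q [-0.4   0.65  0.16  2.04 -0.21  0.47 -0.5 ]
```

About 141° turned. I'll feel on gently towards the end stop.

Emit:
arm_command(rot=[[0, 0, -2.5], [0, 0, -2.5], [0, 0, 0]], slide=[[0, 0, 0], [0, 0, 0], [0, 0, 0]], gripper=[10, 10, 10])

```text
clock: 9.75
eef_pos: [494.0, 117.8, 92.5]
tool_rot: [3.141, -0.004, -0.497]
force: [0.5, 0.8, -0.8]
width: 12.2
```

```bash
python3 st.py
```

```text
9.75 [494.  117.8  92.5] [179.96  -0.21 -28.5 ] T [-0.04   0.004  0.005] F [ 0.52  0.78 -0.8 ] 12.2 q [-0.41  0.65  0.18  2.04 -0.24  0.47 -0.55]
```

Emit:
arm_command(rot=[[0, 0, -2.5], [0, 0, 0]], slide=[[0, 0, 0], [0, 0, 0]], gripper=[10, 10])

```text
clock: 9.92
eef_pos: [494.0, 117.8, 92.5]
tool_rot: [3.141, -0.004, -0.538]
force: [0.0, 0.9, -1.2]
width: 12.5
```

```bash
python3 st.py
```

```text
9.9167 [494.  117.8  92.5] [179.96  -0.21 -30.8 ] T [-0.031  0.07   0.058] F [ 0.03  0.95 -1.2 ] 12.5 q [-0.42  0.65  0.19  2.04 -0.25  0.47 -0.58]
```

About 148° turned and the torque is still low. I'll stop here, release, lift and look.

Emit:
arm_command(rot=[[0, 0, 0], [0, 0, 0], [0, 0, 0], [0, 0, 10], [0, 0, 20]], slide=[[0, 0, 0], [0, 0, 0], [0, 0, 0], [0, 0, 15], [0, 0, 25]], gripper=[50, 50, 50, 50, 50])

```text
clock: 10.33
eef_pos: [491.5, 117.7, 129.9]
tool_rot: [3.136, 0.002, -0.276]
force: [1.4, -0.0, 0.6]
width: 50.4
```

Emit:
arm_command(rot=[[0, 0, 7], [0, 0, 7], [0, 0, 0]], slide=[[0, -5, 25], [0, -5, 20], [0, 0, 0]], gripper=[85, 85, 85])

```text
clock: 10.58
eef_pos: [493.4, 107.7, 180.1]
tool_rot: [3.137, -0.004, -0.022]
force: [0.7, -0.3, -0.2]
width: 83.4
```

```bash
python3 knob.py w3
python3 - <<'E'
from h import *
p,d,c=load('w3');P=pts(c,d)
k=(np.hypot(P[...,0]-494.5,P[...,1]-118)<33)
v,u=np.nonzero(k);print(u.min(),u.max(),v.min(),v.max())
cv2.imwrite('pics/w3c.png',cv2.resize(p[max(0,v.min()-20):v.max()+20,u.min()-20:u.max()+20],None,fx=4,fy=4)[:,:,::-1][:600,:800])
# rim of core
r=np.hypot(P[...,0]-494.5,P[...,1]-118);m=(r>24)&(r<33)&(P[...,2]>76)&(P[...,2]<82);q=P[m]
print('rim',m.sum(),cv2.minEnclosingCircle(q[:,:2].astype(np.float32)),np.median(q[:,2]))
E
```

```text
[493.4 107.7 180.1] -1.24 [-0.003 -0.042 -0.043] [-0.34  0.5   0.09  1.98 -0.06  0.67 -0.23] 83.42813617797245
1096 ((494.0366516113281, 118.04618072509766), (40.51057434082031, 14.219473838806152), 60.307334899902344) [494.2 119.5 108. ]
pca deg 60.0
133 424 142 419
rim 1097 ((494.10577392578125, 118.42947387695312), 28.89884376525879) 80.19483506611334
```

View pics/w3c.png

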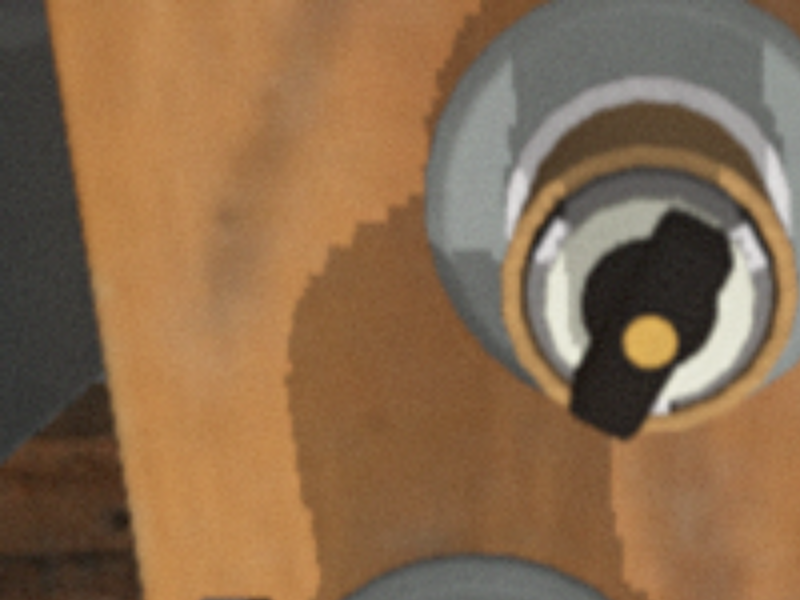

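The bar is now at 60°, so it has turned 147° (2.56 rad). The lips are drawn inside the core's bore. The core's centre is at (494.1,118.3) with its rim at z 80. Next is gripping the core.

```bash
python3 corr.py 494.2 118.3 43 -5
```

```text
rot [ 0.27  0.09 -3.52] slide [   1.4   10.2 -135.7]
```

Emit:
arm_command(rot=[[0.2, 0.2, -3.5], [0, 0, 0], [0, 0, 0], [0, 0, 0]], slide=[[0, 10.6, -15], [0, 0, -20], [0, 0, -15], [0, 0, 0]], gripper=[85, 85, 85, 85])

```text
clock: 10.97
eef_pos: [493.1, 119.7, 126.7]
tool_rot: [-3.141, -0.001, -0.097]
force: [-1.1, -0.9, -0.0]
width: 84.8
```

```bash
python3 corr.py 494.2 118.3 43 -5
```

```text
rot [-0.05  0.05  0.56] slide [  1.1  -1.4 -83.7]
```

Emit:
arm_command(rot=[[0, 0, 0.5], [0, 0, 0], [0, 0, 0], [0, 0, 0]], slide=[[1, -1.4, -12], [0, 0, -15], [0, 0, -12], [0, 0, 0]], gripper=[85, 85, 85, 85])

```text
clock: 11.3
eef_pos: [492.7, 118.5, 84.8]
tool_rot: [3.141, 0.003, -0.091]
force: [-0.7, -1.0, -0.2]
width: 85.1
```

```bash
python3 corr.py 494.2 118.3 43 -5
```

```text
rot [ 0.02 -0.16  0.24] slide [  1.5  -0.2 -41.8]
```

Emit:
arm_command(rot=[[0, 0, 0.2], [0, 0, 0], [0, 0, 0], [0, 0, 0], [0, 0, 0]], slide=[[1.5, 0, -12], [0.5, 0, -12], [0.5, 0, -10], [0.5, 0, -5], [0, 0, 0]], gripper=[85, 85, 85, 85, 85])

```text
clock: 11.72
eef_pos: [496.3, 119.0, 45.4]
tool_rot: [3.141, 0.003, -0.091]
force: [0.4, 0.1, -0.1]
width: 84.8
```

```bash
python3 corr.py 494.2 118.3 43 -5; python3 st.py
```

```text
rot [ 0.03 -0.15  0.2 ] slide [-2.1 -0.7 -2.4]
11.7167 [496.3 119.   45.4] [ 1.7995e+02  1.5000e-01 -5.2000e+00] T [0.053 0.018 0.012] F [ 0.43  0.08 -0.07] 84.8 q [-0.33  0.73  0.06  2.04 -0.11  0.37 -0.27]
```

Emit:
arm_command(rot=[[0, 0, 0], [0, 0, 0]], slide=[[-2, -0.7, -2], [0, 0, 0]], gripper=[80, 75])

```text
clock: 11.88
eef_pos: [494.4, 118.3, 43.8]
tool_rot: [3.141, 0.002, -0.091]
force: [0.4, 1.2, 0.7]
width: 75.1
```

Emit:
arm_command(rot=[[0, 0, 0], [0, 0, 0], [0, 0, 0], [0, 0, 0]], slide=[[0, 0, 0], [0, 0, 0], [0, 0, 0], [0, 0, 0]], gripper=[68, 62, 56, 54])

```text
clock: 12.22
eef_pos: [495.2, 118.5, 45.7]
tool_rot: [-3.141, -0.0, -0.091]
force: [-0.1, -1.0, 0.2]
width: 56.2
```

```bash
python3 st.py
```

```text
12.2167 [495.2 118.5  45.7] [-1.7999e+02 -1.0000e-02 -5.2200e+00] T [ 0.007  0.027 -0.037] F [-0.12 -1.02  0.22] 56.2 q [-0.33  0.73  0.06  2.05 -0.11  0.36 -0.27]
```

Emit:
arm_command(rot=[[0, 0, 0], [0, 0, 0], [0, 0, 0], [0, 0, 0]], slide=[[0, 0, 0], [0, 0, 3], [0, 0, 4], [0, 0, 0]], gripper=[48, 48, 48, 48])

```text
clock: 12.55
eef_pos: [495.4, 118.5, 53.6]
tool_rot: [-3.141, -0.001, -0.091]
force: [0.7, -0.7, -0.3]
width: 56.3
```

```bash
python3 st.py
```

```text
12.55 [495.4 118.5  53.6] [-1.7998e+02 -4.0000e-02 -5.2300e+00] T [-0.03  -0.031  0.026] F [ 0.65 -0.67 -0.32] 56.3 q [-0.33  0.72  0.06  2.05 -0.11  0.38 -0.27]
```

Emit:
arm_command(rot=[[0, 0, 0], [0, 0, 0], [0, 0, 0], [0, 0, 0], [0, 0, 0]], slide=[[-0.3, 0, 5], [0, 0, 6], [0, 0, 6], [0, 0, 6], [0, 0, 0]], gripper=[48, 48, 48, 48, 48])

```text
clock: 12.97
eef_pos: [495.1, 118.5, 79.4]
tool_rot: [-3.141, -0.001, -0.091]
force: [-0.3, -0.3, 0.4]
width: 56.3
```

```bash
python3 st.py; python3 -c "
from h import *
snap('side','s1');p,_,_=load('s1');cv2.imwrite('pics/s1c.png',cv2.resize(p[140:320,180:360],None,fx=3,fy=3)[:,:,::-1])"
```

```text
12.9667 [495.1 118.5  79.4] [-1.7997e+02 -6.0000e-02 -5.2400e+00] T [ 0.017 -0.034  0.043] F [-0.29 -0.26  0.36] 56.3 q [-0.34  0.67  0.07  2.04 -0.11  0.44 -0.28]
```

View pics/s1c.png

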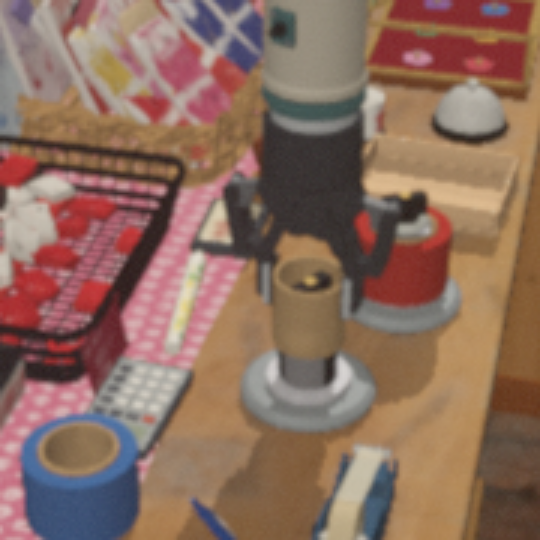

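The side view shows the core about 35 mm up and upright round the hub. I'll continue straight up.

Emit:
arm_command(rot=[[0, 0, 0], [0, 0, 0], [0, 0, 0], [0, 0, 0], [0, 0, 0]], slide=[[-0.2, 0, 8], [-0.2, 0, 8], [-0.2, 0, 8], [-0.2, 0, 8], [0, 0, 8]], gripper=[48, 48, 48, 48, 48])

```text
clock: 13.43
eef_pos: [492.7, 118.1, 121.4]
tool_rot: [3.141, 0.002, -0.091]
force: [0.2, 1.0, -0.7]
width: 56.1
```

Emit:
arm_command(rot=[[0, 0, 0], [0, 0, 0], [0, 0, 0], [0, 0, 0], [0, 0, 0]], slide=[[0, 0, 10], [0, 0, 10], [0, 0, 12], [0, 0, 12], [0, 0, 0]], gripper=[48, 48, 48, 48, 48])

```text
clock: 13.85
eef_pos: [493.6, 118.3, 172.1]
tool_rot: [-3.141, -0.002, -0.091]
force: [0.3, 0.5, 0.3]
width: 56.1
```

```bash
python3 st.py;python3 corr.py 442.5 -219.5 175 -5
```

```text
13.85 [493.6 118.3 172.1] [-1.7995e+02 -9.0000e-02 -5.2400e+00] T [ 0.087 -0.059 -0.005] F [0.32 0.45 0.29] 56.1 q [-0.36  0.51  0.11  1.98 -0.09  0.66 -0.29]
rot [-0.04  0.09  0.24] slide [ -51.1 -337.8    2.9]
```

Emit:
arm_command(rot=[[0, 0, 0], [0, 0, 0], [0, 0, 0], [0, 0, 0], [0, 0, 0]], slide=[[-2, -15, 3], [-4, -25, 0], [-4, -28, 0], [-4, -28, 0], [-4, -28, 0]], gripper=[48, 48, 48, 48, 48])

```text
clock: 14.27
eef_pos: [476.2, -0.6, 176.7]
tool_rot: [-3.135, -0.006, -0.076]
force: [-0.0, -0.7, -0.3]
width: 56.1
```

Emit:
arm_command(rot=[[0, 0, 0], [0, 0, 0], [0, 0, 0], [0, 0, 0], [0, 0, 0]], slide=[[-4, -28, 0], [-4, -28, 0], [-4, -28, 0], [-4, -28, 0], [-4, -25, 0]], gripper=[48, 48, 48, 48, 48])

```text
clock: 14.68
eef_pos: [453.2, -144.1, 176.3]
tool_rot: [-3.135, -0.006, -0.075]
force: [0.5, -0.3, 0.1]
width: 56.7
```

```bash
python3 st.py;python3 corr.py 442.5 -219.5 100 -5
```

```text
14.6833 [ 453.2 -144.1  176.3] [-179.62   -0.32   -4.27] T [-0.043 -0.015 -0.014] F [ 0.52 -0.25  0.12] 56.7 q [ 0.2   0.46  0.07  2.06 -0.07  0.62  0.25]
rot [-0.35  0.35 -0.73] slide [-10.7 -75.4 -76.3]
```

Emit:
arm_command(rot=[[-0.3, 0.3, -0.7], [0, 0, 0], [0, 0, 0], [0, 0, 0], [0, 0, 0]], slide=[[-4, -25, 0], [-3, -25, 0], [-3, -18, 0], [0, -5, 0], [0, 0, 0]], gripper=[48, 48, 48, 48, 48])

```text
clock: 15.1
eef_pos: [439.3, -227.3, 175.9]
tool_rot: [3.14, 0.001, -0.098]
force: [-0.1, -0.0, 0.1]
width: 56.5
```

```bash
python3 st.py;python3 corr.py 442.5 -219.5 100 -5
python3 - <<'E'
from h import *
for n in('scene','side'):
    p,d,c=snap(n,n+'2');P=pts(c,d);h=cv2.cvtColor(p,cv2.COLOR_RGB2HSV)
    k=(d>0)&(np.hypot(P[...,0]-442,P[...,1]+219)<45)&(P[...,2]>120)&(P[...,2]<215)&(h[...,0]>8)&(h[...,0]<25)&(h[...,1]>60)
    q=P[k];print(n,k.sum(),np.percentile(q,[1,50,99],axis=0).round(1).tolist())
p,_,_=load('scene2');cv2.imwrite('pics/sc2.png',cv2.resize(p[160:400,200:420],None,fx=2.5,fy=2.5)[:,:,::-1])
E
```

```text
15.1 [ 439.3 -227.3  175.9] [ 1.7988e+02  4.0000e-02 -5.6200e+00] T [-0.033  0.012  0.016] F [-0.06 -0.    0.06] 56.5 q [ 0.36  0.49  0.08  2.   -0.06  0.65  0.39]
rot [ 0.11 -0.05  0.62] slide [  3.2   7.8 -75.9]
scene 1419 [[410.1, -258.1, 150.9], [433.3, -247.1, 188.8], [465.6, -202.4, 210.3]]
side 537 [[411.1, -251.4, 148.9], [439.3, -203.0, 187.6], [469.3, -191.4, 211.3]]
```

View pics/sc2.png

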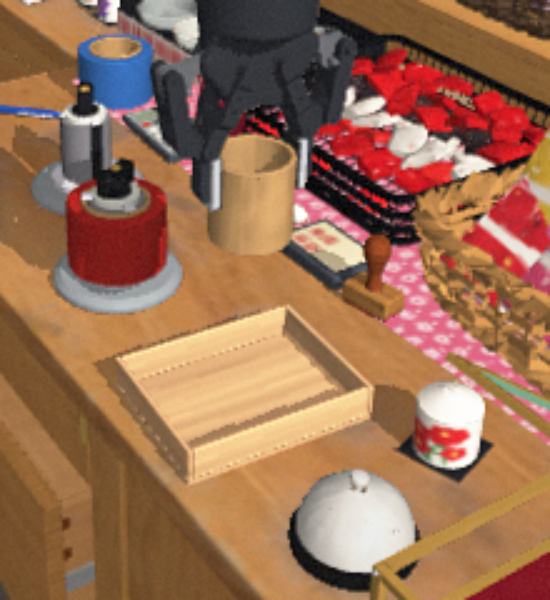

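The core is held upright at (252,193) px in this crop, with its bottom about 26 mm below the TCP. I'll descend over the tray centre.

Emit:
arm_command(rot=[[0.1, 0, 0.6], [0, 0, 0], [0, 0, 0], [0, 0, 0]], slide=[[3, 8, -20], [0, 0, -25], [0, 0, -20], [0, 0, 0]], gripper=[48, 48, 48, 48])

```text
clock: 15.53
eef_pos: [446.2, -209.9, 110.5]
tool_rot: [-3.138, -0.004, -0.075]
force: [-0.2, 1.4, -0.3]
width: 56.3
```

```bash
python3 corr.py 442.5 -219.5 30 -5
```

```text
rot [-0.17  0.25 -0.71] slide [ -3.7  -9.6 -80.5]
```

Emit:
arm_command(rot=[[-0.2, 0.2, -0.7], [0, 0, 0], [0, 0, 0], [0, 0, 0]], slide=[[-2, -5, -15], [0, 0, -15], [0, 0, -12], [0, 0, 0]], gripper=[48, 48, 48, 48])

```text
clock: 15.87
eef_pos: [447.0, -208.3, 69.1]
tool_rot: [-3.139, -0.002, -0.078]
force: [-0.5, 0.4, -0.4]
width: 56.1
```

```bash
python3 corr.py 442.5 -219.5 30 -5
```

```text
rot [-0.14  0.12 -0.56] slide [ -4.5 -11.2 -39.1]
```

Emit:
arm_command(rot=[[-0.1, 0.1, -0.5], [0, 0, 0], [0, 0, 0]], slide=[[-4, -11, -3], [0, 0, 0], [0, 0, 0]], gripper=[48, 48, 48])

```text
clock: 16.12
eef_pos: [444.5, -218.3, 68.1]
tool_rot: [-3.141, -0.002, -0.083]
force: [-0.5, -0.1, -0.5]
width: 55.9
```

```bash
python3 corr.py 442.5 -219.5 30 -5
```

```text
rot [-0.05  0.13 -0.24] slide [ -2.   -1.2 -38.1]
```

Emit:
arm_command(rot=[[0, 0, 0], [0, 0, 0], [0, 0, 0], [0, 0, 0], [0, 0, 0]], slide=[[-1, 0, -10], [0, 0, -10], [0, 0, -8], [0, 0, -4], [0, 0, 0]], gripper=[48, 48, 48, 48, 48])

```text
clock: 16.53
eef_pos: [444.8, -219.1, 35.1]
tool_rot: [3.141, -0.006, -0.084]
force: [0.3, 0.2, -0.3]
width: 56.2
```

```bash
python3 st.py; python3 corr.py 442.5 -219.5 30 -5
```

```text
16.5333 [ 444.8 -219.1   35.1] [179.99  -0.37  -4.8 ] T [ 0.003 -0.032  0.021] F [ 0.26  0.22 -0.28] 56.2 q [ 0.38  0.74  0.04  2.09 -0.09  0.3   0.4 ]
rot [ 0.04  0.36 -0.2 ] slide [-2.3 -0.4 -5.1]
```

Emit:
arm_command(rot=[[0, 0.3, 0], [0, 0, 0], [0, 0, 0]], slide=[[0, 0, -3], [0, 0, -1.5], [0, 0, 0]], gripper=[48, 48, 48])

```text
clock: 16.78
eef_pos: [444.3, -218.8, 29.4]
tool_rot: [3.142, 0.001, -0.084]
force: [0.1, -0.4, -0.6]
width: 56.2
```

```bash
python3 st.py
python3 - <<'E'
from h import *
p,_,_=snap('scene','sc3');cv2.imwrite('pics/sc3c.png',cv2.resize(p[240:380,220:400],None,fx=4,fy=4)[:,:,::-1])
E
```

```text
16.7833 [ 444.3 -218.8   29.4] [ 1.80e+02  5.00e-02 -4.81e+00] T [-0.018  0.057 -0.023] F [ 0.13 -0.43 -0.59] 56.2 q [ 0.38  0.75  0.04  2.09 -0.09  0.3   0.4 ]
```

View pics/sc3c.png

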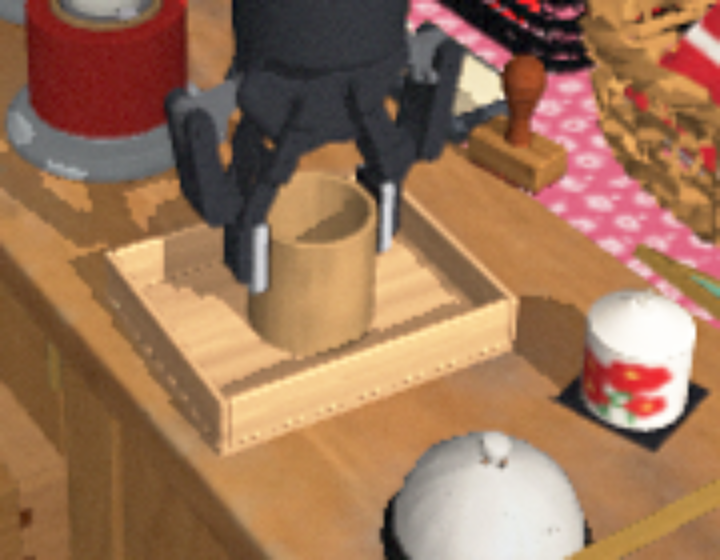

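Emit:
arm_command(rot=[[0, 0, 0], [0, 0, 0]], slide=[[0, 0, -1], [0, 0, 0]], gripper=[48, 48])

```text
clock: 17.0
eef_pos: [444.7, -219.0, 29.7]
tool_rot: [3.141, -0.0, -0.084]
force: [-0.5, -0.1, -0.9]
width: 56.3
```

Emit:
arm_command(rot=[[0, 0, 0], [0, 0, 0]], slide=[[0, 0, -1], [0, 0, -1]], gripper=[48, 48])

```text
clock: 17.17
eef_pos: [445.1, -219.1, 29.2]
tool_rot: [3.141, -0.001, -0.084]
force: [-2.2, 1.8, 18.3]
width: 56.1
```

The upward force of 18 N shows the core is on the tray floor. I'll release gently.

Emit:
arm_command(rot=[[0, 0, 0], [0, 0, 0], [0, 0, 0], [0, 0, 0], [0, 0, 0]], slide=[[0, 0, 0.5], [0, 0, 0], [0, 0, 0], [0, 0, 0], [0, 0, 0]], gripper=[57, 60, 64, 70, 76])

```text
clock: 17.58
eef_pos: [445.7, -219.4, 30.3]
tool_rot: [3.14, -0.003, -0.084]
force: [-0.5, -0.9, -0.2]
width: 75.7
```

Emit:
arm_command(rot=[[0, 0, 0], [0, 0, 0], [0, 0, 0], [0, 0, 0], [0, 0, 0]], slide=[[0, 0, 5], [0, 0, 12], [0, 0, 20], [0, 0, 30], [0, 0, 30]], gripper=[78, 80, 80, 80, 80])

```text
clock: 18.0
eef_pos: [440.8, -217.1, 125.3]
tool_rot: [-3.138, 0.01, -0.084]
force: [1.4, 0.2, 1.1]
width: 80.3
```

Emit:
arm_command(rot=[[0, 0, 0], [0, 0, 0], [0, 0, 0], [0, 0, 0]], slide=[[0, 0, 35], [0, 0, 35], [0, 0, 20], [0, 0, 0]], gripper=[80, 80, 80, 80])

```text
clock: 18.33
eef_pos: [441.9, -217.8, 225.5]
tool_rot: [-3.141, 0.003, -0.084]
force: [-0.8, -0.9, -0.2]
width: 79.8
```

```bash
python3 st.py
python3 - <<'E'
from h import *
for n in('scene','wrist'):
    p,d,c=snap(n,n+'9');P=pts(c,d)
    k=(d>0)&(np.hypot(P[...,0]-444,P[...,1]+219)<45)&(P[...,2]>58)&(P[...,2]<72)
    q=P[k];print(n,k.sum(),cv2.minEnclosingCircle(q[:,:2].astype(np.float32)),np.percentile(q[:,2],[50,95]))
p,_,_=load('scene9');a=cv2.resize(p[180:390,180:400],None,fx=2.7,fy=2.7)
cv2.imwrite('pics/f1.png',a[:,:,::-1])
p,d,c=load('scene9')
p0,d0,_=load('scene0')
for nm,cc in(('core holder',(494,118)),('red',(444,-30))):
    for d_,t in((d0,'before'),(d,'now')):
        P=pts(c,d_);k=(d_>0)&(np.hypot(P[...,0]-cc[0],P[...,1]-cc[1])<26)&(P[...,2]>102)&(P[...,2]<113);q=P[k][:,:2].astype(np.float32);print(nm,t,len(q),cv2.minAreaRect(q) if len(q)>5 else '')
E
```

```text
18.3333 [ 441.9 -217.8  225.5] [-1.7995e+02  1.5000e-01 -4.8200e+00] T [-0.042 -0.046 -0.024] F [-0.84 -0.92 -0.21] 79.8 q [ 0.33  0.42  0.09  1.95 -0.05  0.78  0.37]
scene 246 ((444.923095703125, -221.14039611816406), 30.450420379638672) [61.99046104 64.15547201]
wrist 851 ((444.96551513671875, -219.22972106933594), 29.044666290283203) [64.04868153 65.31718076]
core holder before 60 ((494.0032043457031, 114.73458099365234), (42.78376007080078, 15.424421310424805), 23.991817474365234)
core holder now 49 ((493.0865783691406, 114.23831176757812), (40.4111442565918, 11.615152359008789), 61.97527313232422)
red before 86 ((442.5266418457031, -33.24370193481445), (40.53678894042969, 16.008594512939453), 27.960824966430664)
red now 82 ((443.79534912109375, -33.20248031616211), (40.825050354003906, 14.180781364440918), 28.398658752441406)
```

View pics/f1.png

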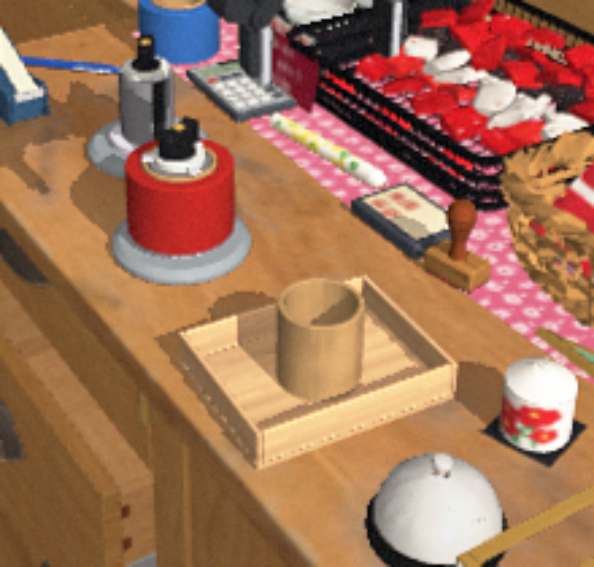

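View pics/wrist9.png

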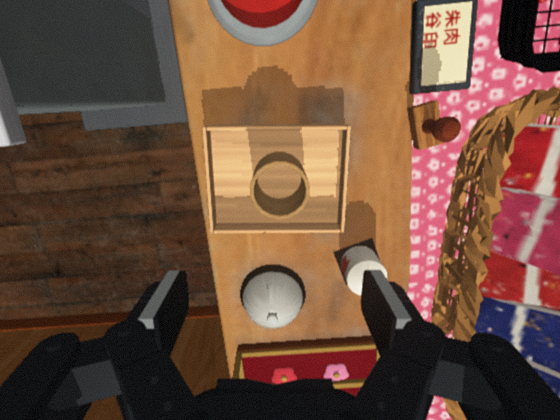

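The wrist view shows the core upright in the tray at about (280,188) px, with its rim at z 64 (floor 4 + 60). Its centre is (445,-219), close to the tray's centre. The red roll and its knob are unchanged and the gripper is clear, so I'm handing in.

```bash
python3 -c "
from h import *
print(ctrl.finish_job())"
```

```text
the job is handed in; nothing more can be done
None
```

The bare core is off its holder and standing upright in the wooden tray. I handed the job in at about 18.5 s of the 64 s allowed; no verdict is reported.

- **Knob:** Counter-clockwise was the tight end: torque rose to about 0.25 N m at 4.6°, well under the limit. Clockwise ran free at about 0.06 N m. I turned it clockwise in two grips to about 147° (2.56 of 2.6 rad), stopping just short of the end. The picture showed the lips drawn inside the core's bore.
- **Core:** I lifted it straight up with under about 1.5 N of outside force at each check. I set it down with a brief 18 N contact on the tray floor.
- **Last checks:** The rim was at z 64 mm, which matches the 4 mm floor plus the 60 mm core. The centre was at about (445, -219), 2–3 mm from my measured tray centre.
- **Rest of the scene:** The red roll's knob was at 28°, as before, and the gripper was well clear. I saw nothing else shifted in the last pictures, but I did not measure the other objects. The opened knob read 62° from the scene camera and 60° from the wrist camera, which is within measuring error; no other checks disagreed.

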